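# Gauge a tea tin: go gap, then no-go gap

### The arm

A 6-joint arm with a two-finger parallel gripper is mounted at the origin on the work surface. World frame = base frame: x ahead of the robot, y to its left, z up, the work surface at z = 0. Lengths are in mm, angles in rad, forces in N, time in s.
With the tool pointing down it reaches from about 350 to 875 mm from the base axis. Payload 15.5 kg.
Tool frame: the origin (TCP) lies midway between the tips of the shut fingers; the grasp point (between the pads) lies 19 mm behind it; z points along the fingers, y is the line along which they close (so a half turn about z gives the same grasp; the last joint's range is limited). The gripper opens to 85 mm and grips with 20 to 120 N. Pads are 22 mm wide; open, the fingers measure 114 mm over their backs; the gripper's body (76 mm by 85 mm) begins 54 mm behind the grasp point. The pads swing forward as they close: fully open they stand 13 mm farther back than shut.
Start: joints at [-1.25, 0.494, 1.345, -0, 1.302, -0.096], TCP at [253.024, -571.494, 199.777] pointing down, gripper open.
Joint ranges: [-2.91, 2.91], [-0.82, 2.16], [0.22, 2.67], [-1.22, 4.37], [0.12, 2.79], [-3.08, 3.08]. Speed limits (rad/s): [1.89, 1.89, 2.57, 3.01, 3.01, 3.01].

### API

Orientations are given as [roll, pitch, yaw] about the fixed x, y, z axes, in that order (R = Rz(yaw) Ry(pitch) Rx(roll)).
In Python, from workcell import * gives the robot as it stands. Calls block until the motion is done:
- move_ptp(position, orientation): joint-space move of the TCP to a pose.
- move_linear(position, velocity=150, attitude=None): straight line of the TCP; attitude=None keeps the orientation; velocity is the mean speed in mm/s.
- set_joints(angles): joint-space move.
- open_jaws() and close(squeeze=None): open the fingers fully, or close them until they stop; squeeze is the grip in N (None keeps the last).
- wait(seconds).
- ik(position, orientation): joint angles nearest the present ones, or None.
- grab_frame(name): name is "scene" or "top" or "wrist"; returns the picture (400x640x3 uint8, blue, green, red); there is no depth.
- calibration(name): a dict with "intrinsics" (3x3 intrinsics, pixels), "R" (3x3) and "t" (3): a world point X has camera coordinates R X + t; the wrist camera has in their place "tool_from_camera" (4x4, takes a point from camera to tool coordinates, whose origin is the TCP and whose axes are the flange's). Camera axes: x right, y down, z forward; pixel columns grow to the right and rows downward; lengths in mm; the calibration is good to about 2 mm. The wrist camera is an equidistant fisheye: a pixel r from the principal point sees the ray r / f radians off the axis. A picture is of the moment at which its call begins: read the wrist's pose just before it. calibration takes no time and is no camera call.
A pose or a line that the arm cannot do raises IKError and nothing moves.
- finish_job(): hands the job in; it is judged then, once.
Readings, each from a call of its own:
- get_time(): time.
- get_q(): joint angles.
- get_joint_vel(): joint speeds.
- get_tau(): joint torques, N m.
- get_eef_pos(): TCP position.
- get_tcp_rot(): TCP orientation.
- get_contact_force(): force on the tool from outside, world axes, zero at the start.
- get_torque(): the same for the moment, N m.
- get_finger_gap(): finger opening in mm.
- get_finger_force(): force on a finger pad.
Only numpy, scipy, OpenCV 4.12 (cv2) and the standard library are available. Lean on these libraries where they do the work, as an engineer would, in place of code of your own. Each camera call takes 0.05 s, during which the arm holds its last target. There are 200 camera calls.

### The job

Check the size of the middle-sized round tea tin on the two wooden gauge gates. Keeping it upright and down on the bench, push it from the robot's side right through the wide gap until it is clear of the far side; then bring it round to the robot's side of the narrow gap and push it in until the gap stops it, touching the gate. Let go and leave it standing there in the mouth of the narrow gap.

Things in the scene. Friction and masses are not known exactly. Their poses are not given: they have to be found in the camera images.
- tin: The tin to check: closed round tea tin of bare metal, upright, 50 mm in diameter, 110 mm tall, 0.1 to 0.21 kg. Origin: centre of its underside, z up. Three other tins of that metal and height (slim round 34 mm, broad round 76 mm, square 50 mm) stand 100 mm or more from it, centre to centre; any tin may be in any of four spots, two left and two right of the gates.
- wide_gate: The go gate: two light wooden blocks fixed to the bench, 66 mm gap (8 mm to spare each side of the tin). 40 mm long in the push direction, 130 mm across, 40 mm high; nothing spans the gap, the bench is flat through it. Origin: on the bench, middle of the gap. x: push direction, away from the robot, up to 15 degrees off straight ahead; y across the gap. Left or right of the other gate.
- narrow_gate: The no-go gate: same make, outside size (40 x 130 x 40 mm) and axes as the go gate, fixed to the bench, but its gap is 38 mm: the tin is stopped with its side against the two near edges of the blocks, its centre then 36 mm before the origin (x = -36 mm). Origin: on the bench, middle of the gap; x: push direction, away from the robot, up to 15 degrees off straight ahead.

How it is judged (in metres and radians):
On the way, in this order (a step that is already met when the one before it is completed fails the run):
1. the tin stands upright, low, before the wide gap on the robot's side (x of tin in the frame of wide_gate between -0.14 and -0.03 m and y of tin in the frame of wide_gate between -0.03 and 0.03 m and z of tin in the frame of wide_gate below 0.02 m and angle between tin's own z axis and vertical below 0.25 rad), for 0.05 s.
2. the tin is inside the wide gap, upright and down on the bench (within 20 mm) (x of tin in the frame of wide_gate between -0.02 and 0.02 m and y of tin in the frame of wide_gate between -0.02 and 0.02 m and z of tin in the frame of wide_gate below 0.02 m and angle between tin's own z axis and vertical below 0.25 rad), for 0.05 s.
3. the tin has come out clear on the far side of the wide gap, still low (x of tin in the frame of wide_gate between 0.042 and 0.2 m and y of tin in the frame of wide_gate between -0.06 and 0.06 m and z of tin in the frame of wide_gate below 0.02 m and angle between tin's own z axis and vertical below 0.25 rad), for 0.05 s.
4. the tin is pressed into the near mouth of the narrow gap and is stopped by the gate (x of tin in the frame of narrow_gate between -0.055 and -0.027 m and y of tin in the frame of narrow_gate between -0.016 and 0.016 m and z of tin in the frame of narrow_gate below 0.02 m and angle between tin's own z axis and vertical below 0.25 rad and contact force between tin and narrow_gate above 1 N), for 0.1 s.
At the end, for the whole second after the job is handed in: the tin stands upright (within 0.1 rad) on the bench, at rest and released, in the near mouth of the narrow gap: its centre 27 to 55 mm before the middle of the narrow gate (36 mm is touching) and within 16 mm of the gap's centre line (x of tin in the frame of narrow_gate between -0.055 and -0.027 m and y of tin in the frame of narrow_gate between -0.016 and 0.016 m and z of tin in the frame of narrow_gate below 0.006 m and angle between tin's own z axis and vertical below 0.1 rad and linear speed of tin below 0.02 m/s).
It fails at once if the tin is knocked over (tilted more than 0.6 rad) (angle between tin's own z axis and vertical above 0.6 rad).
It also fails if it takes over 59 s, if anything falls off the work surface, if the arm or the gripper's body presses on something with over 40 N, if the wrist force passes 120 N, or if a joint passes its speed limit or range.

## Working session

There is one attempt and no reset: what is moved stays moved. The work goes in short steps, each a Python script; the robot and the scene stay as the last script left them, time stands still between calls to the robot, and variables do not carry over. Pictures are saved under pics/ and viewed, at most 10 in all, crops included, and the job is handed in when it is done.

```bash
mkdir -p pics; python3 - <<'E'
from workcell import *
import cv2
for n in("scene","top"):
    cv2.imwrite(f"pics/{n}0.png",grab_frame(n)); c=calibration(n); print(n,c)
print(calibration("wrist"),get_time(),get_tcp_rot())
E
```

```text
scene {'intrinsics': array([[395.55212325,   0.        , 319.67818188],
       [  0.        , 395.55212325, 197.77953706],
       [  0.        ,   0.        ,   1.        ]]), 'R': array([[-0.82613095,  0.56346149, -0.0043351 ],
       [ 0.45701971,  0.66552913, -0.59008809],
       [-0.32960678, -0.48947127, -0.80732722]]), 't': array([ 434.67331038, -220.02412541, 1169.547451  ])}
top {'intrinsics': array([[399.3717299 ,   0.        , 320.59839474],
       [  0.        , 399.3717299 , 200.43005205],
       [  0.        ,   0.        ,   1.        ]]), 'R': array([[ 0.02087901, -0.99903348,  0.03868031],
       [-0.98612701, -0.02695085, -0.16378999],
       [ 0.16467416, -0.03472393, -0.98573661]]), 't': array([-32.58530289, 518.36351929, 786.73756834])}
{'intrinsics': array([[309.70691629,   0.        , 315.1049808 ],
       [  0.        , 309.70691629, 203.58347358],
       [  0.        ,   0.        ,   1.        ]]), 'tool_from_camera': array([[ 1.17871336e-03, -9.51162010e-01, -3.08689879e-01,
         7.82976181e+01],
       [ 9.99998850e-01,  8.26548291e-04,  1.27160202e-03,
         7.97604901e-02],
       [-9.54352441e-04, -3.08691023e-01,  9.51161890e-01,
        -1.73596042e+02],
       [ 0.00000000e+00,  0.00000000e+00,  0.00000000e+00,
         1.00000000e+00]])} 0.1 [-3.14054573e+00 -1.24147128e-04  4.16796204e-01]
```

View pics/top0.png

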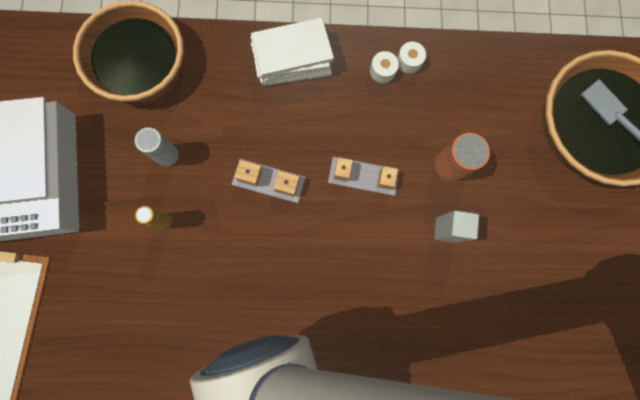

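View pics/scene0.png

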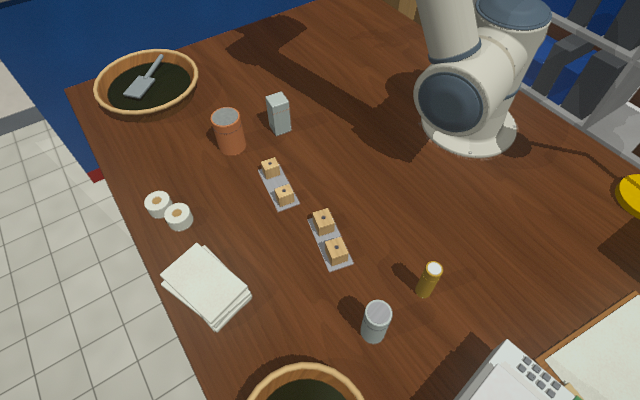

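The top view shows the grey round middle tin (top 148,140, foot ~168,157), the slim yellow one (145,214), the broad copper one (470,152) and the square one (458,227). The gates are at about (267,180) and (365,175). I'll enlarge both views to get the gates' corners.

```bash
python3 - <<'E'
import cv2,numpy as np
a=cv2.imread("pics/top0.png")[145:210,225:405]; b=cv2.imread("pics/scene0.png")[150:275,250:360]; 
a=cv2.resize(a,None,fx=4.4,fy=4.4,interpolation=cv2.INTER_CUBIC);cv2.imwrite("pics/a.png",a)
t=cv2.imread("pics/top0.png")[115:185,120:220]; s=cv2.imread("pics/scene0.png")[290:355,340:410]
b=cv2.resize(b,None,fx=4,fy=4,interpolation=cv2.INTER_CUBIC)
t=cv2.resize(t,(300,210));s=cv2.resize(s,(280,260))
o=np.zeros((500,760,3),np.uint8);o[:500,:440]=b;o[:210,450:750]=t;o[220:480,450:730]=s
cv2.imwrite("pics/b.png",o)
E
```

```text
(no output)
```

View pics/a.png

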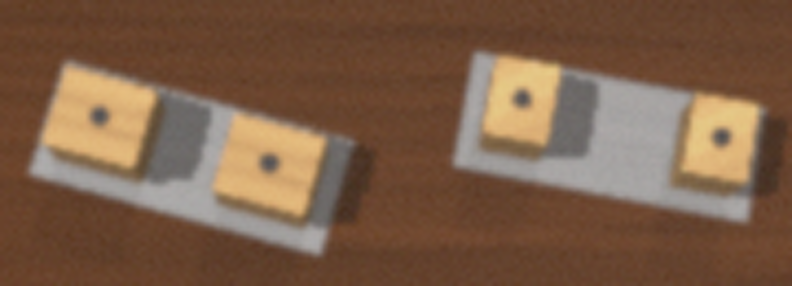

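View pics/b.png

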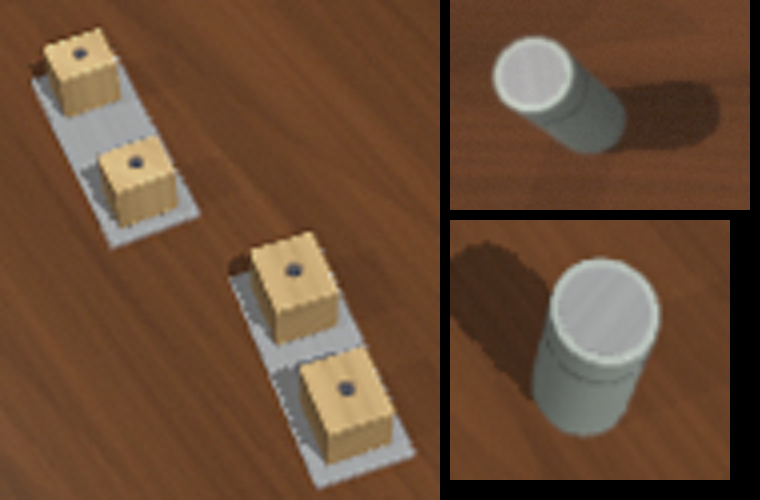

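Dots on the block tops and the tin's lid are clear in both views. The left gate has broad blocks and a narrow gap, so it is the no-go gate. The right gate is the wide one. Next I'll triangulate.

```bash
cat > h.py <<'E'
from workcell import *
import numpy as np, cv2
def tri(pt,ps):
    P=[]
    for n in("top","scene"):
        c=calibration(n);P.append(c["intrinsics"]@np.c_[c["R"],c["t"]])
    X=cv2.triangulatePoints(P[0],P[1],np.float64(pt).reshape(2,1),np.float64(ps).reshape(2,1))[:,0]
    return X[:3]/X[3]
E
python3 - <<'E'
from h import *
D=dict(NL=((247.7,171.4),(336.75,247.2)),NR=((286.4,181.8),(323.5,217.5)),WL=((343.4,167.5),(284,190.5)),WR=((388.9,176.1),(270,163.5)),
tin=((148.3,139.7),(378.75,313.25)),slim=((145,214),(434,268)),copper=((470,150),(225,117)),square=((460,220),(278,100)))
R={k:tri(*v) for k,v in D.items()}
for k,v in R.items():print(k,v.round(1))
for g in"NW":
    d=R[g+"L"]-R[g+"R"];print(g,(R[g+"L"]+R[g+"R"])/2,np.linalg.norm(d),np.degrees(np.arctan2(-d[0],d[1])))
E
```

```text
NL [575.4 135.7  40. ]
NR [555.2  54.1  40.7]
WL [589.9 -65.6  41.3]
WR [ 574.  -162.4   40.6]
tin [616.2 319.5 107.4]
slim [471.2 311.2 110.9]
copper [ 614.9 -309.3  111.8]
square [ 473.2 -279.4  121.3]
N [565.26232245  94.90110346  40.34775728] 84.05846095457217 -13.921718714157851
W [ 581.94181054 -114.02335744   40.93050123] 98.10580537089126 -9.300093405801602
```

```bash
python3 - <<'E'
from h import *
O=[np.pi,0,-0.2]
for p in [(616,319),(480,205),(459,-94),(671,-129),(665,235),(458,121)]: print(p, ik([*p,58],O))
move_ptp([616,319.5,190],O)
move_linear([616,319.5,58],120)
cv2.imwrite("pics/g.png",grab_frame("scene"))
close(25); print(get_time(),get_finger_gap(),get_finger_force(),get_contact_force(),get_eef_pos())
E
```

```text
(616, 319) [ 3.91808660e-01  7.31527581e-01  1.29794594e+00 -4.44089210e-16
  1.11211914e+00  2.16260499e+00]
(480, 205) [ 2.89195698e-01  5.42966787e-01  1.75097412e+00 -4.44089210e-16
  8.47651749e-01  2.05999202e+00]
(459, -94) [-3.29552901e-01  4.91446522e-01  1.87976481e+00 -4.44089210e-16
  7.70381326e-01  1.44124343e+00]
(671, -129) [-2.77269342e-01  7.18885379e-01  1.32784042e+00 -4.44089210e-16
  1.09486686e+00  1.49352698e+00]
(665, 235) [ 2.55082071e-01  7.45852026e-01  1.26411861e+00 -4.44089210e-16
  1.13162202e+00  2.02587840e+00]
(458, 121) [ 1.32142121e-01  4.96317847e-01  1.86742078e+00 -4.44089210e-16
  7.77854029e-01  1.90293845e+00]
5.1833 49.11998630206884 25.671045184135437 [-0.72181264 -1.48491614  5.58996219] [616.24666894 319.53249148  58.46374661]
```

View pics/g.png

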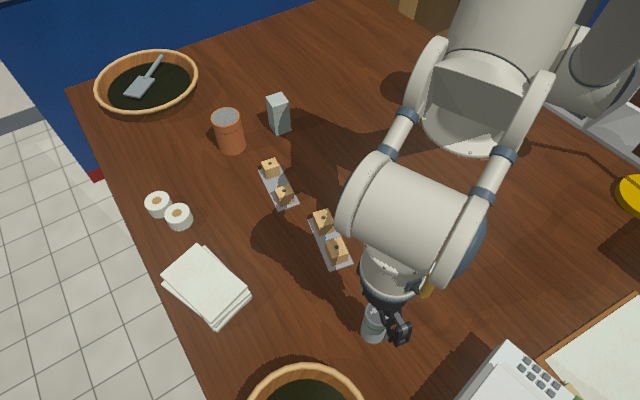

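The tin (372,322) is held between the fingers and the gap reads 49 mm. Now I'll slide it to the wide gate and push it through.

```bash
cat >> h.py <<'E'
W=np.array([581.9,-114.0]); wy=-0.1623
N=np.array([565.3,94.9]); ny=-0.2430
xd=lambda a:np.array([np.cos(a),np.sin(a)])
Z=59.2
def go(p,v=110,yaw=None):
    move_linear([p[0],p[1],Z],v,None if yaw is None else [np.pi,0,yaw])
    print(np.round(get_eef_pos(),1),np.round(get_contact_force(),1),round(get_finger_gap(),1),round(get_time(),1))
E
python3 - <<'E'
from h import *
go((480,205)); go(W-120*xd(wy),130,wy); wait(.2)
cv2.imwrite("pics/w1.png",grab_frame("top"))
E
```

```text
[480.4 205.3  59.2] [ 0.1  0.1 -2.3] 49.2 7.0
[463.5 -94.3  59.2] [ 0.1  0.4 -1.4] 49.0 9.4
```

View pics/w1.png

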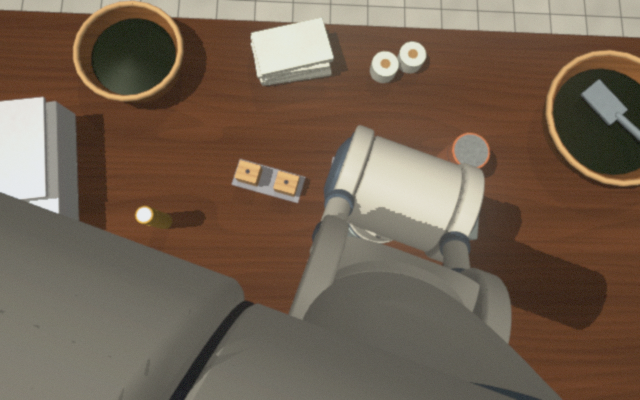

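The arm hides the tin in this view, as expected, but grip and forces are steady. I'll push through in stages and watch the side force.

```bash
python3 - <<'E'
from h import *
for s in(-30,0,35,90):
    go(W+s*xd(wy),60)
    if abs(get_contact_force()[:2]).max()>15: print("force!");break
    if s==0: wait(.1)
cv2.imwrite("pics/w2.png",grab_frame("scene"))
E
```

```text
[ 552.  -109.1   59.2] [-0.3 -0.2 -1.4] 48.8 11.3
[ 581.7 -113.9   59. ] [-0.6  0.5 -1.7] 48.9 12.0
[ 616.1 -119.6   59. ] [-0.4 -0.9 -1.9] 49.0 12.8
[ 670.3 -128.4   59.1] [-0.2  0.1 -1.3] 49.2 13.9
```

View pics/w2.png

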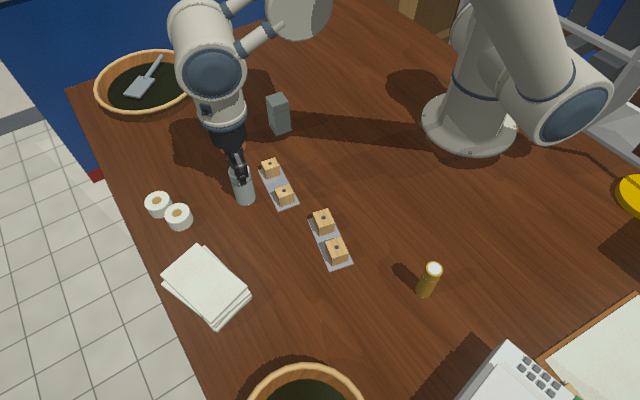

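The tin (243,185) stands clear beyond the wide gate. I'll take it round the left end of the narrow gate and press it in.

```bash
python3 - <<'E'
from h import *
go((672,60),130);go((655,225),130); go((480,212),130); go(N-110*xd(ny),110,ny); go(N-48*xd(ny),50)
wait(.2); f0=get_contact_force()
for s in range(-46,-22,2):
    go(N+s*xd(ny),30); wait(.15); f=(f0-get_contact_force())[:2]@xd(ny); print(s,f)
    if f>6: break
wait(.3); print(get_contact_force())
cv2.imwrite("pics/n.png",grab_frame("scene"))
E
```

```text
[672.1  59.2  59.2] [ 1.   0.2 -1.5] 49.0 15.5
[655.2 224.2  59.2] [ 0.1  1.  -2. ] 49.0 16.9
[480.8 212.1  59.2] [ 0.3 -0.5 -1.4] 49.1 18.4
[458.8 121.7  59.2] [ 0.4  0.8 -1.3] 49.1 19.4
[518.4 106.5  59.2] [ 0.4 -0.3 -1.3] 49.0 20.8
[520.8 105.9  59.2] [-0.1 -0.8 -1.7] 48.8 21.3
-46 0.20958024561715016
[522.8 105.5  59.2] [ 0.  -0.3 -2.4] 49.1 21.7
-44 -0.09662959717884807
[524.7 105.   59.2] [-1.   0.2 -1.3] 49.1 22.1
-42 0.5390813737408622
[526.6 104.5  59.2] [-0.7 -0.  -1.5] 48.9 22.5
-40 -1.0248311372045291
[528.6 104.   59.2] [ 0.3 -0.4 -0.9] 49.3 22.9
-38 -0.04945503490033758
[530.5 103.6  59.2] [-0.1  0.2 -2. ] 49.3 23.3
-36 -0.4237411090483959
[532.2 103.2  59.1] [-2.4  2.6 -0.3] 48.9 23.7
-34 1.4459942052506063
[534.2 102.6  59.2] [-3.5  2.3  0.8] 49.1 24.1
-32 3.4824050218290203
[536.  102.2  59.3] [-5.3  2.6  6.1] 49.2 24.5
-30 4.804359339748831
[537.7 101.7  59.4] [-6.8  1.7  8.7] 49.1 24.9
-28 6.744391798211666
[-6.30640451  2.38151823  7.73025718]
```

View pics/n.png

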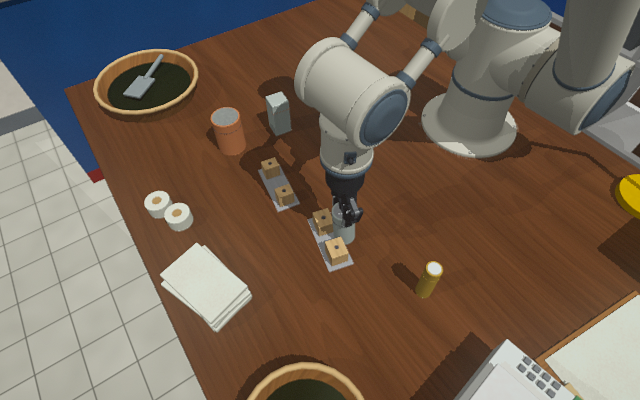

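The tin is in the mouth of the narrow gate (343,228) and is pressed against it with about 6 N. Before I open the jaws I'll ease back slightly, then withdraw and look.

```bash
python3 - <<'E'
from h import *
go(N-33*xd(ny),20); wait(.3); print(get_contact_force())
open_jaws(); wait(.3)
p=get_eef_pos(); move_linear([p[0],p[1],200],100)
set_joints([-1.0,*get_q()[1:]]); 
a=grab_frame("top");b=grab_frame("scene")
o=np.hstack([cv2.resize(a[110:230,220:310],None,fx=4,fy=4),cv2.resize(b[170:290,280:370],None,fx=4,fy=4)])
cv2.imwrite("pics/f.png",o);print(get_time())
E
```

```text
[533.5 102.8  59.2] [-0.3 -0.6 -1.3] 49.0 25.8
[-0.44238414 -0.66262646 -0.52505069]
30.5
```

View pics/f.png

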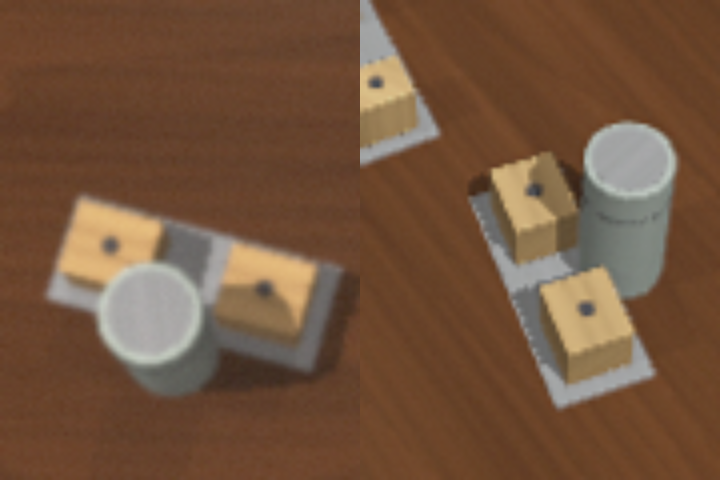

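The tin stands upright against the blocks, with its lid at (258,188) in the top view and (347,210) in the scene view. I'll check its pose in the gate frame before handing in.

```bash
python3 - <<'E'
from h import *
X=tri((258,188.2),(347,210)); d=X[:2]-N; x=xd(ny); r=d@x,d@[-x[1],x[0]]; print(X,r)
if -52<r[0]<-29 and abs(r[1])<12: print(finish_job())
E
```

```text
[527.15038482 103.81431004 108.21266133] (np.float64(-39.173720208287406), np.float64(-0.5269792216889502))
the job is handed in; nothing more can be done
None
```

The 50 mm tin went through the wide gate and was stopped by the narrow one with about 6 N. It now stands upright and released in the mouth of the narrow gap, about 39 mm before the gate's centre and 1 mm off the centre line. I handed the job in just after 30.5 s on the robot clock; no verdict came back.

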